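Fit the slim sanding drum in the spindle sander

TASK

Squeeze the orange tab of the latch on the spindle sander's cover, swing the cover up and over until it lies fully open, then take the slim sanding drum out of the wooden rack and set its square shank into the sander's drive socket, turning it under light pressure until it drops in and its flange sits fully home on the recess floor. Let go of it and leave the cover open; press only gently, and leave the thick drum, the screw tin, the spray can and the pliers where they are.

Things in the scene. Friction and masses are not known exactly. Their poses are not given: they have to be found in the camera images.
- sander: Benchtop spindle sander, fixed to the table: blue box with aluminium top, 200 (x) x 150 (y) x 70 mm high; origin at the centre of its underside on the table, x towards the hinge side, z up. In its top lies a recess 142 x 104 mm, 6 mm deep, closed by the hinged grey cover, which lies flush with the top.
- socket (a point): Middle of the socket's mouth, on the recess floor, 64 mm above the sander's origin. Downwards: cone 28 to 21 mm, 3 mm deep; round guide bore 21 mm, 7 mm deep; then the brass spindle's square hole, 16 mm wide, 14 deep, at an unknown angle (not reported), turning stiffly (0.05 N m). Until the squares line up (four ways, to about 0.1 rad) the shank rests on the spindle, flange 12 mm up.
- cover_hinge (a point): Middle of the cover's hinge line, which runs along the sander's y axis: 78 mm from the socket along the sander's +x, 70 mm above the table. Axes as the sander's.
- cover (a joint): Cover angle, rad: 0 shut and latched, grows as it swings up and over to the sander's +x; stop at 2.6. Cover 134 mm long from the hinge to -x, 100 wide, 6 thick, 0.15 kg, loose hinge: past 1.65 it falls open by itself. Keep the tab squeezed as it starts to lift; the latch may turn between the fingers, so the gripper can keep pointing down.
- latch_grip (a point): Middle of the squeezed latch, 115 mm from the hinge line, 24 mm off the cover's outer face; axes turn with the cover (shut: as the sander's). Black fixed post: outer face 16 mm from here on the -y side. Orange sliding tab: outer face 22 mm on the +y side; both 20 mm in x, 34 mm tall. Pinched along y, the tab gives 6 mm (spring 3 to 8 N) and frees the cover after 3 mm.
- rack: Wooden rack, fixed, 190 (x) x 80 (y) x 32 mm; origin at the centre of its underside. Two round holes 24 mm wide, at 45 mm either side of the origin along its x, each holding one drum upright by its shank; which drum is in which hole varies.
- slim_drum: Slim sanding drum: red-brown cylinder 38 mm in diameter and 70 mm tall with aluminium end flanges, a 6 mm nut on top (76 mm in all), about 0.22 kg. Origin at the centre of the lower flange's underside, z up along the drum. Below it a square steel shank, 14 mm wide, 22 mm long, sides along the drum's x and y, square to its end.
- thick_drum: Thick sanding drum, dark grey, 52 mm in diameter, otherwise like the slim one; stays in the rack. Origin as the slim drum's.
- screw_tin: Round grey metal tin, 65 mm wide, 57 mm high, standing near the rack; origin at the centre of its underside.
- spray_can: Blue spray can with red cap, 54 mm wide, 205 mm high, standing beyond the rack; origin at the centre of its underside.
- pliers: Pliers with red grips, 68 x 160 x 16 mm, lying beside the sander; origin at the centre of the underside.
Mind the look-alikes: they are no part of the job. What is shaped like the slim_drum but pink or yellow is not meant.

How it is judged:
By the outcome, as a careful person would: the job done as asked, in the order asked, and still so for the second after the job is handed in, with the robot touching nothing.
It also fails if it takes over 72 s, if anything falls off the work surface, if the arm or the gripper's body presses on something with over 40 N, if the wrist force passes 120 N, or if a joint passes its speed limit or range.

ROBOT

A 6-joint arm with a two-finger parallel gripper is mounted at the origin on a cart in front of the work surface, level with it; the furniture and walls round the work are solid. World frame = base frame: x ahead of the robot, y to its left, z up, the work surface at z = 0. Lengths are in mm, angles in rad, forces in N, time in s.
With the tool pointing down it reaches from about 425 to 925 mm from the base axis. Payload 12.5 kg.
Tool frame: the origin (TCP) lies at the very end of the fingers, on their centre line; the grasp point (between the pads) lies robot.pinch_z behind it (robot.pinch_z is the distance from the TCP to the grasp point, in mm); z points along the fingers, y is the line along which they close (so a half turn about z gives the same grasp; the last joint's range is limited). The gripper opens to 85 mm and grips with 20 to 120 N. Pads are 22 mm wide; open, the fingers measure 114 mm over their backs; the gripper's body (76 mm by 85 mm) begins 54 mm behind the grasp point. The pads swing forward as they close: fully open they stand 13 mm farther back than shut.
Start: joints at [1.105, 0.491, 1.559, -0, 1.092, -0.106], TCP at [220.039, 585.005, 207.827] pointing down, gripper open.
Joint ranges: [-3.1, 3.1], [-0.84, 2.19], [0.05, 2.79], [-1.13, 4.28], [0.06, 2.93], [-2.69, 2.69]. Speed limits (rad/s): [2.22, 2.22, 2.79, 3.14, 3.14, 3.14].

INTERFACE

Orientations are given as [roll, pitch, yaw] about the fixed x, y, z axes, in that order (R = Rz(yaw) Ry(pitch) Rx(roll)).
In Python, from bench import robot gives the robot as it stands. The module is installed in compiled form; this text tells all that it offers.
- The arm moves only by the tool apply_moves, never from a script. Its argument "targets" is a list of rows, each a list of 6 numbers: the shift along the tool's x, y, z as a fraction of full scale, then the turn, a rotation vector about the tool's x, y, z as a fraction of full scale. In form: [[x, y, z, rx, ry, rz], ...]. A call has 1 to 20 rows; each row is the pose to reach, as a shift and turn from the pose commanded when the call began, along the tool's axes at that moment; what a row does not reach only later rows make up. Full scale, the value 1, is 100 mm for a shift and 30 degrees for a turn. A row lasts 1/12 s, in which the tool goes at most 41.7 mm and 7.16 degrees, less where a joint would pass 70% of its speed; a pose out of reach is approached as far as the arm can. A call with a number of a shift or a turn outside -1 to 1 is refused whole. A call with a gripper value outside its range is refused whole. "hand" is the closure, from -1 (fully open) to 1 (shut), set as the call begins (left out, the last holds). The fingers move at their own pace and stop on an object; "newtons" is the grip in N (left out, the last holds). Time passes only in rows, so rows that repeat a pose let the fingers close. It gives the time, the measured TCP pose, the force, the opening and the grip force at its end, in the units of the state.
- robot.sense(): the state, without advancing time (a new reading comes with each control period).
- robot.read_camera(name): name is "side" or "top"; returns a dict with "img" (480x640x3 uint8, blue, green, red), "camera_matrix" (3x3 intrinsics, pixels), "R" (3x3) and "t" (3): a world point X has camera coordinates R X + t. Camera axes: x right, y down, z forward; pixel columns grow to the right and rows downward; lengths in mm; the calibration is good to about 2 mm. A picture is of the moment at which its call begins. There is no depth.
- robot.close_job(): hands the job in; it is judged then, once.
The state is a dict: "t": time; "joint_pos": joint angles; "joint_vel": joint speeds; "joint_efforts": joint torques, N m; "tcp_pos": TCP position; "tool_rot": TCP orientation; "force": force on the tool from outside, world axes, zero at the start; "ft_torque": the same for the moment, N m; "opening": finger opening in mm; "grasp_force": force on a finger pad.
Only numpy, scipy, OpenCV 4.12 (cv2) and the standard library are available. Lean on these libraries where they do the work, as an engineer would, in place of code of your own. Each camera call takes 0.05 s, during which the arm holds its last target. There are 200 camera calls.

## Working session

There is one attempt and no reset: what is moved stays moved. The work goes in short steps, Python scripts to look and compute and a tool call to move; the robot and the scene stay as the last step left them, time stands still between calls to the robot, and variables do not carry over. Pictures are saved under pics/ and viewed, at most 10 in all, crops included, and the job is handed in when it is done.

Besides the shell and the picture viewer there is one more tool, called after "Request:" as name(argument=value, ...) on one line, values as JSON. apply_moves: Moves the arm, as the interface text tells. Its arguments: {"type":"object","properties":{"targets":{"type":"array","items":{"type":"array","items":{"type":"number","minimum":-1,"maximum":1}}},"hand":{"type":"number"},"newtons":{"type":"number"}},"required":["targets"]}

```bash
mkdir -p pics; ls
python3 - <<'E'
from bench import robot
import cv2,json
s=robot.sense(); print(s, robot.pinch_z)
for n in("side","top"):
    c=robot.read_camera(n); cv2.imwrite(f"pics/{n}0.png",c["img"]); print(n,c["camera_matrix"],c["R"],c["t"])
E
```

```text
pics
{'t': 0.0, 'joint_pos': array([ 1.10545133e+00,  4.91586833e-01,  1.55946899e+00, -3.43502189e-05,
        1.09172556e+00, -1.05574457e-01]), 'joint_vel': array([-0.00061807,  0.00052834, -0.00114516, -0.00025798,  0.00058205,
       -0.00059239]), 'joint_efforts': array([ 2.65562157e-03, -6.18419337e+01, -2.61621326e+01,  6.80573089e-05,
        3.79021280e-03, -2.93066068e-05]), 'tcp_pos': array([219.88749655, 584.75473359, 207.2040928 ]), 'tool_rot': array([-3.14040734e+00, -9.49710704e-05,  2.78183790e+00]), 'force': array([-0.23692417,  0.12111908, -0.56261687]), 'ft_torque': array([-0.03795358, -0.02810736, -0.05454429]), 'grasp_force': 0.0, 'opening': 85.26655738206348} 18.700000000000003
side [[541.31515597   0.         321.83636379]
 [  0.         541.31515597 244.64528042]
 [  0.           0.           1.        ]] [[ 9.50856928e-01 -3.09630544e-01 -1.67172581e-04]
 [-1.21102374e-01 -3.71401156e-01 -9.20540817e-01]
 [ 2.84965466e-01  8.75322859e-01 -3.90646356e-01]] [-571.25309929  137.78253217 1201.31714966]
top [[528.18436966   0.         318.94035378]
 [  0.         528.18436966 237.23901011]
 [  0.           0.           1.        ]] [[ 0.00935104 -0.9997068   0.02233538]
 [-0.98373694 -0.01320376 -0.17912927]
 [ 0.17937166 -0.02029709 -0.98357198]] [  -3.35851488  611.92313502 1127.87974993]
```

View pics/side0.png

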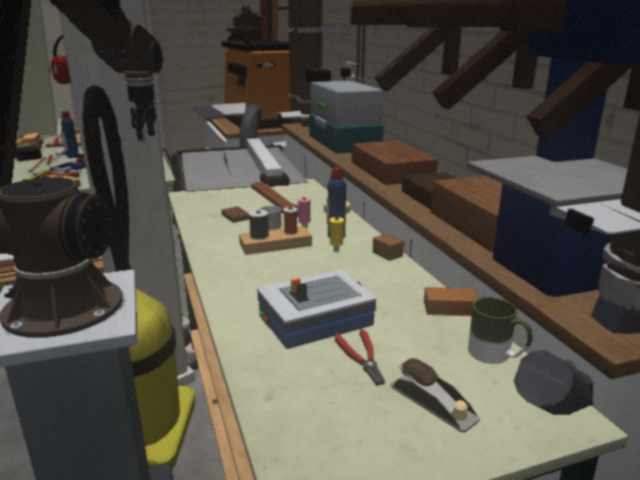

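View pics/top0.png

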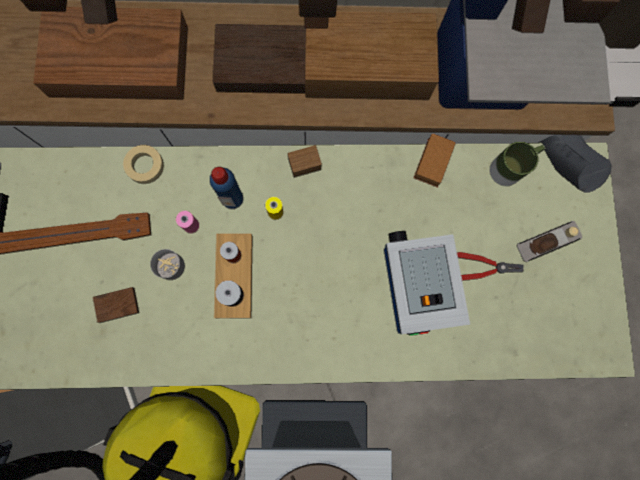

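Side: dark thick drum (259,224), red-brown slim drum (290,219), pink look-alike (304,210), yellow look-alike (337,232), latch (297,287). Top: slim (229,252), thick (229,293), pink (186,221), yellow (274,207), sander (428,284) with the latch at (431,299), pliers (490,266). My choice is the red-brown one in the rack; I'll check it in a crop.

```bash
cat > h.py <<'E'
import numpy as np,cv2
from bench import robot
from scipy.spatial.transform import Rotation as Ro
def ray(c,px,z):
    "world point at height z seen at px"
    K,R,t=c["camera_matrix"],c["R"],c["t"]
    d=R.T@np.linalg.solve(K,[px[0],px[1],1.]); o=-R.T@t
    return o+d*(z-o[2])/d[2]
def proj(c,X):
    x=(np.atleast_2d(X)@c["R"].T+c["t"])@c["camera_matrix"].T
    return x[:,:2]/x[:,2:]
E
python3 - <<'E'
from h import *
t=cv2.imread("pics/top0.png"); s=cv2.imread("pics/side0.png")
def cr(i,x,y,w,h,k): return cv2.resize(i[y:y+h,x:x+w],None,fx=k,fy=k,interpolation=cv2.INTER_CUBIC)
a=cr(t,380,225,100,115,4) #400x460
b=cr(t,205,225,60,100,4) #240x400
cc=cr(s,235,195,80,60,4) #320x240
out=np.zeros((600,800,3),np.uint8)
out[:460,:400]=a; out[:400,400:640]=b; out[360:600,480:800]=cc
cv2.imwrite("pics/crop1.png",out)
E
```

```text
(no output)
```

View pics/crop1.png

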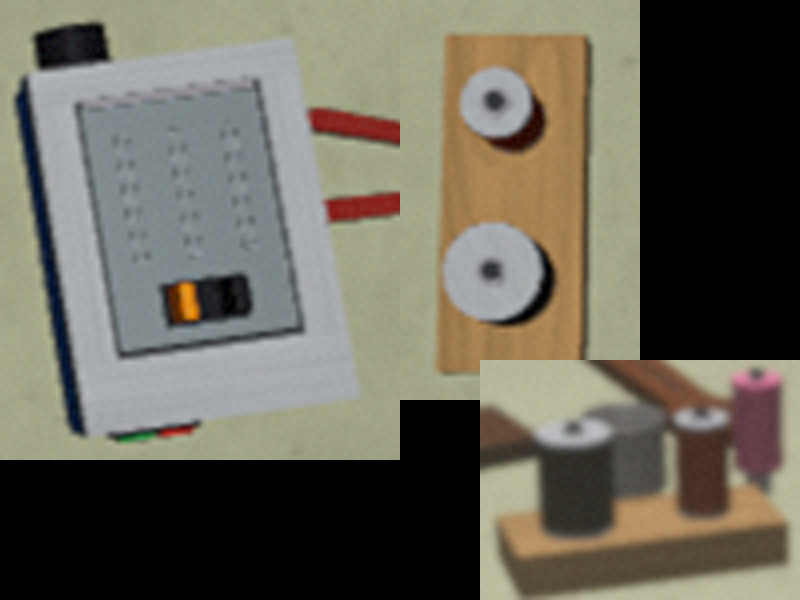

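Top view crop: the slim drum (red-brown, smaller flange) is at (229,250) in the rack's far hole. The thick drum at (227.5,292.5) is grey, and the latch at (431,299) has its orange tab on the left (+y). The choice is confirmed, so next I fit the poses.

Run:
```python
from h import *
from scipy.optimize import least_squares
C={n:robot.read_camera(n) for n in("top","side")}
g={n:cv2.cvtColor(C[n]["img"],cv2.COLOR_BGR2GRAY) for n in C}
up=lambda p,x0,y0:[((a+.5)/4-.5+x0,(b+.5)/4-.5+y0) for a,b in p]
def sub(n,p,w=3): return cv2.cornerSubPix(g[n],np.float32(p).reshape(-1,1,2).copy(),(w,w),(-1,-1),(3,50,.01)).reshape(-1,2)
top=up([(28,80),(293,40),(360,397),(85,435)],380,225)
side=[(341,273),(376,296),(274,319),(258,291)] # order below
ts=sub("top",top); ss=sub("side",side)
print(np.round(top,1).tolist(),ts.round(1).tolist(),ss.round(1).tolist())
# order: (+x,+y),(+x,-y),(-x,-y),(-x,+y)
L=np.array([[100,75,70],[100,-75,70],[-100,-75,70],[-100,75,70.]])
def W(p): c,s=np.cos(p[2]),np.sin(p[2]); return L@np.array([[c,s,0],[-s,c,0],[0,0,1]])+[p[0],p[1],0]
for name,r in(("top",[("top",ts)]),("topraw",[("top",np.array(top))]),("side",[("side",ss)]),("both",[("top",ts),("side",ss)])):
    f=lambda p:np.concatenate([(proj(C[n],W(p))-q).ravel() for n,q in r])
    o=least_squares(f,[570,-220,.15],x_scale=[10,10,.1]); print(name,o.x.round(3),o.fun.round(1))
# recess in sander frame
P=[ray(C["top"],q,70) for q in up([(78,104),(257,80),(303,330),(120,356)],380,225)]
p=o.x;c,s=np.cos(p[2]),np.sin(p[2])
print([(np.array([[c,s],[-s,c]])@(q[:2]-p[:2])).round(1).tolist() for q in P])
# drums
for nm,q,z in(("slim flange",up([(96,103)],205,225)[0],102),("thick",up([(95,272)],205,225)[0],102)): print(nm,ray(C["top"],q,z))
rk=np.array([ray(C["top"],q,32) for q in up([(45,36),(186,38),(183,372),(38,370)],205,225)]);print(rk.round(1))
m=rk[:,:2].mean(0); d=(rk[0]+rk[1]-rk[2]-rk[3])[:2]; print(m,np.arctan2(d[1],d[0]),np.hypot(*d)/2)
```

```text
[[386.6, 244.6], [452.9, 234.6], [469.6, 323.9], [400.9, 333.4]] [[388.8999938964844, 242.0], [453.0, 233.3000030517578], [470.0, 322.79998779296875], [400.8999938964844, 333.8999938964844]] [[341.0, 273.0], [375.1000061035156, 298.3999938964844], [274.0, 319.0], [256.70001220703125, 288.3999938964844]]
top [ 5.12228e+02 -2.36069e+02  1.41000e-01] [-1.6 -0.1  0.7  0.2  0.   0.8  0.8 -0.9]
topraw [ 5.09798e+02 -2.34490e+02  1.48000e-01] [-0.2 -1.3 -0.2 -0.3 -0.   0.6  0.5  0.9]
side [ 5.03413e+02 -2.36075e+02  6.50000e-02] [ 1.2 -2.2 -2.6  2.7  2.6  1.4 -1.4 -2.3]
both [ 5.07687e+02 -2.35177e+02  1.11000e-01] [-0.7  0.8  1.8  3.  -1.5  4.1 -1.1  0.3  0.6 -3.2 -0.4  0.8  7.3  1.6
 -0.4 -1.5]
[[80.3, 53.0], [83.8, -47.8], [-55.0, -53.0], [-58.8, 48.1]]
slim flange [572.35100261 196.90462937 102.        ]
thick [482.52592812 193.84482298 102.        ]
[[621.4 238.   32. ]
 [621.3 157.9  32. ]
 [433.  153.5  32. ]
 [433.3 233.5  32. ]]
[527.24567071 195.71450321] 0.023577928735663757 188.2599069648952
```

Run:
```python
from h import *
out=np.zeros((520,800,3),np.uint8)
p=(510,-234.7,.146);c,s=np.cos(p[2]),np.sin(p[2])
L=np.array([[100,75,70],[100,-75,70],[-100,-75,70],[-100,75,70],[-37,0,94],[-37,22,94],[-37,-16,94],[0,0,70],[78,50,70],[-56,50,70],[-56,-50,70],[78,-50,70]])
Ws=L@np.array([[c,s,0],[-s,c,0],[0,0,1]])+[p[0],p[1],0]
print("latch",Ws[4])
for k,(n,x,y) in enumerate((("top",382,228),("side",250,240))):
    C=robot.read_camera(n); q=proj(C,Ws); w,h=(98,115) if k==0 else (132,105)
    i=cv2.resize(C["img"][y:y+h,x:x+w],None,fx=4 if k==0 else 3,fy=4 if k==0 else 3,interpolation=cv2.INTER_CUBIC); f=4 if k==0 else 3
    for a,b in q: cv2.drawMarker(i,(int((a-x+.5)*f),int((b-y+.5)*f)),(0,0,255) ,0,7,1)
    out[:i.shape[0],400*k:400*k+i.shape[1]]=i
cv2.imwrite("pics/ov.png",out)
```

```text
latch [ 473.39364601 -240.08282894   94.        ]
```

View pics/ov.png

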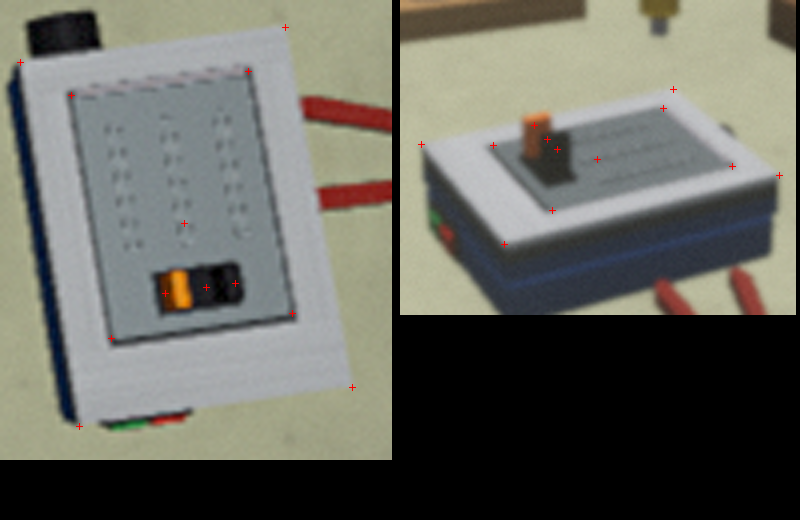

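Overlay: the fitted corners fall on the top plate in both views, so the sander is at (510, -234.7) with yaw 0.146 and the latch at about (473, -240). Now I plan the approach.

```bash
cat >> h.py <<'E'
def plan(wps,start=None):
    "wps: rows (x,y,z,yaw), tool down; prints call shifts (rounded), one per waypoint"
    s=robot.sense(); p,R=(s["tcp_pos"],Ro.from_euler("xyz",s["tool_rot"])) if start is None else start
    for w in wps:
        Rt=Ro.from_euler("xyz",[np.pi,0,w[3]])
        d=np.round(R.inv().apply(np.array(w[:3])-p)/100,2); r=np.round((R.inv()*Rt).as_rotvec()/np.radians(30),2)
        n=int(np.ceil(max(np.linalg.norm(d)*100/41.7,np.linalg.norm(r)*30/7.16)-.05))
        print(d.tolist(),r.tolist(),n); p=p+R.apply(d*100); R=R*Ro.from_rotvec(r*np.radians(30))
    print("end",p.round(1),R.as_euler("xyz").round(3))
E
python3 - <<'E'
from h import *
n=10; W=[]
for k in range(1,n+1):
    f=k/n; q=1.2099+f*(-.4694-1.2099); r=625+f*(530.9-625); W.append((r*np.cos(q),r*np.sin(q),207-67*max(0,f-.8)/.2,2.7818+f*(.146-2.7818)))
plan(W)
E
```

```text
[-1.04, -0.18, 0.01] [-0.0, -0.0, 0.5] 3
[-1.02, -0.09, -0.0] [-0.0, 0.0, 0.51] 3
[-1.01, 0.02, -0.0] [-0.0, 0.0, 0.5] 3
[-1.0, 0.11, -0.0] [-0.0, 0.0, 0.5] 3
[-0.96, 0.19, -0.0] [-0.0, 0.0, 0.51] 3
[-0.92, 0.28, -0.0] [-0.0, 0.0, 0.5] 3
[-0.88, 0.37, -0.0] [-0.0, 0.0, 0.5] 3
[-0.83, 0.43, -0.0] [0.0, 0.0, 0.51] 3
[-0.77, 0.5, 0.33] [0.0, 0.0, 0.5] 3
[-0.71, 0.56, 0.34] [0.0, 0.0, 0.5] 3
end [ 472.9 -240.   139.8] [3.141 0.    0.148]
```

Request:
apply_moves(targets=[[-1, -0.18, 0, 0, 0, 0.5], [-1, -0.18, 0, 0, 0, 0.5], [-1, -0.18, 0, 0, 0, 0.5]], hand=-1, newtons=20)

```text
t: 0.55
tcp_pos: [310.0, 531.2, 207.7]
tool_rot: [-3.142, 0.001, 2.512]
force: [0.4, -0.0, -0.1]
opening: 85.3
grasp_force: 0.0
```

Request:
apply_moves(targets=[[-1, -0.09, 0, 0, 0, 0.5], [-1, -0.09, 0, 0, 0, 0.5], [-1, -0.09, 0, 0, 0, 0.5]])

```text
t: 0.8
tcp_pos: [386.3, 464.6, 207.7]
tool_rot: [3.142, 0.001, 2.249]
force: [0.3, 1.0, -0.0]
opening: 85.1
grasp_force: 0.0
```

Request:
apply_moves(targets=[[-1, 0.02, 0, 0, 0, 0.5], [-1, 0.02, 0, 0, 0, 0.5], [-1, 0.02, 0, 0, 0, 0.5]])

```text
t: 1.05
tcp_pos: [450.8, 388.2, 207.8]
tool_rot: [3.141, 0.001, 1.987]
force: [-0.3, -0.6, 0.3]
opening: 85.4
grasp_force: 0.0
```

Request:
apply_moves(targets=[[-1, 0.11, 0, 0, 0, 0.5], [-1, 0.11, 0, 0, 0, 0.5], [-1, 0.11, 0, 0, 0, 0.5]])

```text
t: 1.3
tcp_pos: [501.5, 301.4, 207.8]
tool_rot: [3.141, 0.001, 1.725]
force: [0.4, 0.8, -0.0]
opening: 85.4
grasp_force: 0.0
```

Request:
apply_moves(targets=[[-0.96, 0.19, 0, 0, 0, 0.5], [-0.96, 0.19, 0, 0, 0, 0.5], [-0.96, 0.19, 0, 0, 0, 0.5]])

```text
t: 1.55
tcp_pos: [535.4, 209.4, 207.8]
tool_rot: [3.141, 0.001, 1.463]
force: [0.4, 0.2, -0.4]
opening: 85.4
grasp_force: 0.0
```

Request:
apply_moves(targets=[[-0.92, 0.28, 0, 0, 0, 0.5], [-0.92, 0.28, 0, 0, 0, 0.5], [-0.92, 0.28, 0, 0, 0, 0.5]])

```text
t: 1.8
tcp_pos: [553.6, 114.8, 207.7]
tool_rot: [3.141, 0.001, 1.201]
force: [0.3, 0.6, -0.3]
opening: 85.2
grasp_force: 0.0
```

Request:
apply_moves(targets=[[-0.88, 0.37, 0, 0, 0, 0.5], [-0.88, 0.37, 0, 0, 0, 0.5], [-0.88, 0.37, 0, 0, 0, 0.5]])

```text
t: 2.05
tcp_pos: [556.6, 19.6, 207.8]
tool_rot: [3.141, 0.0, 0.94]
force: [0.7, 0.2, 0.2]
opening: 85.6
grasp_force: 0.0
```

Request:
apply_moves(targets=[[-0.83, 0.43, 0, 0, 0, 0.5], [-0.83, 0.43, 0, 0, 0, 0.5], [-0.83, 0.43, 0, 0, 0, 0.5]])

```text
t: 2.3
tcp_pos: [542.6, -72.8, 207.8]
tool_rot: [3.141, 0.0, 0.679]
force: [0.7, 0.1, 0.1]
opening: 85.4
grasp_force: 0.0
```

Run:
```python
from h import *
plan([(508,-156,207,.41),(473.4,-240.1,150,.146)])
```

```text
[-0.79, 0.43, 0.01] [0.0, 0.0, 0.51] 3
[-0.65, 0.63, 0.57] [0.0, 0.0, 0.51] 3
end [ 473.8 -239.7  149.9] [3.141 0.    0.145]
```

Request:
apply_moves(targets=[[-0.79, 0.43, 0, 0, 0, 0.5], [-0.79, 0.43, 0, 0, 0, 0.5], [-0.79, 0.43, 0, 0, 0, 0.5]])

```text
t: 2.55
tcp_pos: [507.9, -155.9, 207.8]
tool_rot: [3.141, 0.001, 0.417]
force: [0.2, -0.6, 1.0]
opening: 85.3
grasp_force: 0.0
```

Request:
apply_moves(targets=[[-0.63, 0.6, 0.55, 0, 0, 0.5], [-0.63, 0.6, 0.55, 0, 0, 0.5], [-0.63, 0.6, 0.55, 0, 0, 0.5], [-0.63, 0.6, 0.55, 0, 0, 0.5], [-0.63, 0.6, 0.55, 0, 0, 0.5]])

```text
t: 2.97
tcp_pos: [476.7, -233.0, 152.5]
tool_rot: [-3.141, 0.001, 0.164]
force: [0.5, -0.1, -0.3]
opening: 85.1
grasp_force: 0.0
```

Run:
```python
from h import *
print(robot.sense()["joint_pos"].round(3))
plan([(473.4,-240.1,110,.146),(473.4,-240.1,79,.146)])
```

```text
[-0.579  0.426  1.852  0.     0.864  0.827]
[-0.04, 0.07, 0.42] [-0.0, 0.0, 0.03] 1
[-0.0, -0.0, 0.31] [-0.0, 0.0, 0.0] 1
end [ 473.9 -240.5   79.5] [-3.141e+00  1.000e-03  1.490e-01]
```

Request:
apply_moves(targets=[[-0.04, 0.07, 0.2, 0, 0, 0.03], [-0.04, 0.07, 0.42, 0, 0, 0.03], [-0.04, 0.07, 0.6, 0, 0, 0.03], [-0.04, 0.07, 0.73, 0, 0, 0.03], [-0.04, 0.07, 0.73, 0, 0, 0.03], [-0.04, 0.07, 0.73, 0, 0, 0.03]])

```text
t: 3.47
tcp_pos: [474.8, -239.5, 80.3]
tool_rot: [-3.141, -0.0, 0.151]
force: [0.4, -0.1, 0.3]
opening: 85.3
grasp_force: 0.0
```

Request:
apply_moves(targets=[[0, 0, 0, 0, 0, 0], [0, 0, 0, 0, 0, 0], [0, 0, 0, 0, 0, 0], [0, 0, 0, 0, 0, 0], [0, 0, 0, 0, 0, 0], [0, 0, 0, 0, 0, 0], [0, 0, 0, 0, 0, 0], [0, 0, 0, 0, 0, 0], [0, 0, 0, 0, 0, 0], [0, 0, 0, 0, 0, 0]], hand=1, newtons=20)

```text
t: 4.3
tcp_pos: [473.8, -240.3, 79.6]
tool_rot: [-3.141, 0.0, 0.148]
force: [-0.6, -0.5, -0.4]
opening: -0.3
grasp_force: 0.0
```

The fingers shut on nothing, so I look again.

Run:
```python
from h import *
out=np.zeros((400,800,3),np.uint8)
for k,(n,x,y,w,h) in enumerate((("top",380,220,100,100),("side",240,215,100,100))):
    C=robot.read_camera(n); i=cv2.resize(C["img"][y:y+h,x:x+w],None,fx=4,fy=4,interpolation=cv2.INTER_CUBIC)
    for X in ([473.8,-240.3,79.6],[473.4,-240.1,94]):
        a,b=proj(C,[X])[0]; cv2.drawMarker(i,(int((a-x+.5)*4),int((b-y+.5)*4)),(0,255,0),0,9,1)
    out[:,400*k:400*k+400]=i
cv2.imwrite("pics/grip1.png",out); s=robot.sense(); print(s["opening"],s["grasp_force"],s["force"])
```

```text
0.026041540829523632 0.0 [0.18702124 0.29525615 0.36769235]
```

View pics/grip1.png

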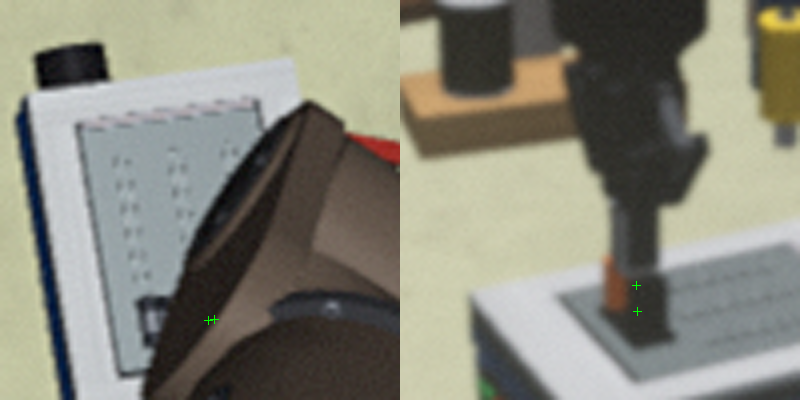

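The picture shows the shut fingers at about (637,270) in the right crop, ending level with the latch top, and the orange tab at (616,280) hasn't moved. The tips may not be where I assumed, so I lift and check them against the TCP.

Request:
apply_moves(targets=[[0, 0, -0.3, 0, 0, 0], [0, 0, -0.6, 0, 0, 0], [0, 0, -0.6, 0, 0, 0], [0, 0, -0.6, 0, 0, 0]])

```text
t: 4.73
tcp_pos: [474.4, -240.8, 140.9]
tool_rot: [3.14, -0.002, 0.148]
force: [-0.1, 0.8, 0.2]
opening: 0.2
grasp_force: 0.0
```

Run:
```python
from h import *
out=np.zeros((480,800,3),np.uint8); s=robot.sense(); print(s["tcp_pos"],s["opening"],robot.pinch_z)
for k,(n,x,y,w,h,f) in enumerate((("top",380,220,100,120,4),("side",265,225,65,75,6))):
    C=robot.read_camera(n); i=cv2.resize(C["img"][y:y+h,x:x+w],None,fx=f,fy=f,interpolation=cv2.INTER_CUBIC)
    for X in (s["tcp_pos"],[473.4,-240.1,94],[473.4,-240.1,104]):
        a,b=proj(C,[X])[0]; cv2.drawMarker(i,(int((a-x+.5)*f),int((b-y+.5)*f)),(0,255,0),0,9,1)
    out[:i.shape[0],400*k:400*k+i.shape[1]]=i
cv2.imwrite("pics/grip2.png",out)
```

```text
[ 474.4477509  -240.75891149  140.91338816] 0.21110316460708634 18.700000000000003
```

View pics/grip2.png

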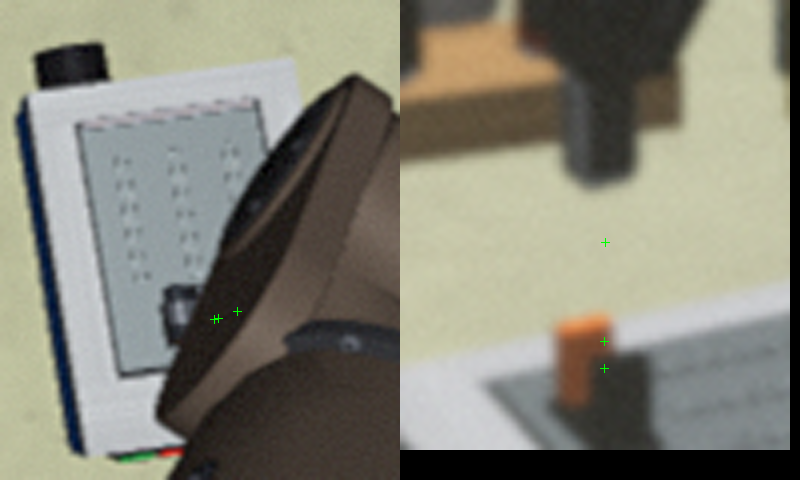

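The shut tips at crop (600,182) sit about 10 px, or roughly 23 mm, above the reported TCP marker at (605,242). So the fingers really end about 23 mm short of the TCP, and they closed above the latch. I'll open and go that much deeper.

Request:
apply_moves(targets=[[0, 0, 0, 0, 0, 0], [0, 0, 0, 0, 0, 0], [0, 0, 0, 0, 0, 0], [0, 0, 0, 0, 0, 0], [0, 0, 0, 0, 0, 0], [0, 0, 0, 0, 0, 0], [0, 0, 0, 0, 0, 0], [0, 0, 0.2, 0, 0, 0], [0, 0, 0.4, 0, 0, 0], [0, 0, 0.6, 0, 0, 0], [0, 0, 0.7, 0, 0, 0], [0, 0, 0.76, 0, 0, 0], [0, 0, 0.82, 0, 0, 0], [0, 0, 0.82, 0, 0, 0]], hand=-1)

```text
t: 6.0
tcp_pos: [474.0, -240.5, 57.3]
tool_rot: [-3.141, 0.0, 0.148]
force: [-1.2, -0.6, 0.3]
opening: 85.4
grasp_force: 0.0
```

Request:
apply_moves(targets=[[0, 0, 0, 0, 0, 0], [0, 0, 0, 0, 0, 0], [0, 0, 0, 0, 0, 0], [0, 0, 0, 0, 0, 0], [0, 0, 0, 0, 0, 0], [0, 0, 0, 0, 0, 0], [0, 0, 0, 0, 0, 0], [0, 0, 0, 0, 0, 0]], hand=1)

```text
t: 6.67
tcp_pos: [474.3, -241.9, 58.6]
tool_rot: [3.139, -0.001, 0.148]
force: [-4.5, -7.5, 5.6]
opening: 30.7
grasp_force: 20.1
```

Gripped: opening is about 31 mm at 20 N. Now the opening arc.

Run:
```python
import numpy as np
r,f=118,.25
g=lambda t:(r*(np.cos(f)-np.cos(t+f))/100,-r*(np.sin(t+f)-np.sin(f))/100)
for t in np.arange(.08,1.2,.08): print(round(t,2),[round(v,3) for v in g(t)])
a=g(1.12)
for t in np.arange(1.2,1.85,.08): print(round(t,2),[round(v-w,3) for v,w in zip(g(t),a)])
```

```text
0.08 [np.float64(0.027), np.float64(-0.09)]
0.16 [np.float64(0.061), np.float64(-0.178)]
0.24 [np.float64(0.102), np.float64(-0.263)]
0.32 [np.float64(0.15), np.float64(-0.345)]
0.4 [np.float64(0.204), np.float64(-0.422)]
0.48 [np.float64(0.264), np.float64(-0.495)]
0.56 [np.float64(0.33), np.float64(-0.563)]
0.64 [np.float64(0.401), np.float64(-0.625)]
0.72 [np.float64(0.476), np.float64(-0.681)]
0.8 [np.float64(0.556), np.float64(-0.732)]
0.88 [np.float64(0.64), np.float64(-0.775)]
0.96 [np.float64(0.727), np.float64(-0.812)]
1.04 [np.float64(0.816), np.float64(-0.842)]
1.12 [np.float64(0.908), np.float64(-0.864)]
1.2 [np.float64(0.093), np.float64(-0.015)]
1.28 [np.float64(0.187), np.float64(-0.023)]
1.36 [np.float64(0.282), np.float64(-0.023)]
1.44 [np.float64(0.376), np.float64(-0.015)]
1.52 [np.float64(0.469), np.float64(-0.0)]
1.6 [np.float64(0.561), np.float64(0.022)]
1.68 [np.float64(0.65), np.float64(0.052)]
1.76 [np.float64(0.737), np.float64(0.088)]
1.84 [np.float64(0.821), np.float64(0.132)]
```

Request:
apply_moves(targets=[[0.03, 0.01, -0.09, 0, 0, 0], [0.06, 0.01, -0.18, 0, 0, 0], [0.1, 0.01, -0.26, 0, 0, 0], [0.15, 0.01, -0.35, 0, 0, 0], [0.2, 0.01, -0.42, 0, 0, 0], [0.26, 0.01, -0.5, 0, 0, 0], [0.33, 0.01, -0.56, 0, 0, 0]])

```text
t: 7.25
tcp_pos: [506.7, -237.2, 115.0]
tool_rot: [3.141, 0.001, 0.149]
force: [-6.8, -7.4, 2.8]
opening: 30.5
grasp_force: 22.4
```

Request:
apply_moves(targets=[[0.07, 0, -0.06, 0, 0, 0], [0.15, 0, -0.12, 0, 0, 0], [0.23, 0, -0.17, 0, 0, 0], [0.31, 0, -0.21, 0, 0, 0], [0.4, 0, -0.25, 0, 0, 0], [0.49, 0, -0.28, 0, 0, 0], [0.58, 0, -0.3, 0, 0, 0]])

```text
t: 7.83
tcp_pos: [564.6, -228.5, 145.2]
tool_rot: [3.14, -0.001, 0.148]
force: [-2.5, -3.9, 4.4]
opening: 30.5
grasp_force: 21.3
```

Request:
apply_moves(targets=[[0.09, 0, -0.02, 0, 0, 0], [0.19, 0, -0.02, 0, 0, 0], [0.28, 0, -0.02, 0, 0, 0], [0.38, 0, -0.02, 0, 0, 0], [0.47, 0, 0, 0, 0, 0], [0.56, 0, 0.02, 0, 0, 0], [0.65, 0, 0.05, 0, 0, 0], [0.73, 0, 0.09, 0, 0, 0], [0.77, 0, 0.11, 0, 0, 0], [0.77, 0, 0.11, 0, 0, 0]])

```text
t: 8.67
tcp_pos: [642.7, -216.9, 134.0]
tool_rot: [3.139, -0.004, 0.148]
force: [4.0, -3.4, 9.2]
opening: 30.4
grasp_force: 21.3
```

Run:
```python
from h import *
out=np.zeros((480,800,3),np.uint8); s=robot.sense(); print(s["tcp_pos"],s["force"],s["opening"])
for k,(n,x,y,w,h,f) in enumerate((("top",350,190,133,160,3),("side",230,170,133,160,3))):
    C=robot.read_camera(n); i=cv2.resize(C["img"][y:y+h,x:x+w],None,fx=f,fy=f,interpolation=cv2.INTER_CUBIC)
    out[:i.shape[0],400*k:400*k+i.shape[1]]=i
cv2.imwrite("pics/open1.png",out)
```

```text
[ 642.67491587 -216.91896191  134.00334594] [ 3.98739691 -3.38643909  9.23963868] 30.40066365783755
```

View pics/open1.png

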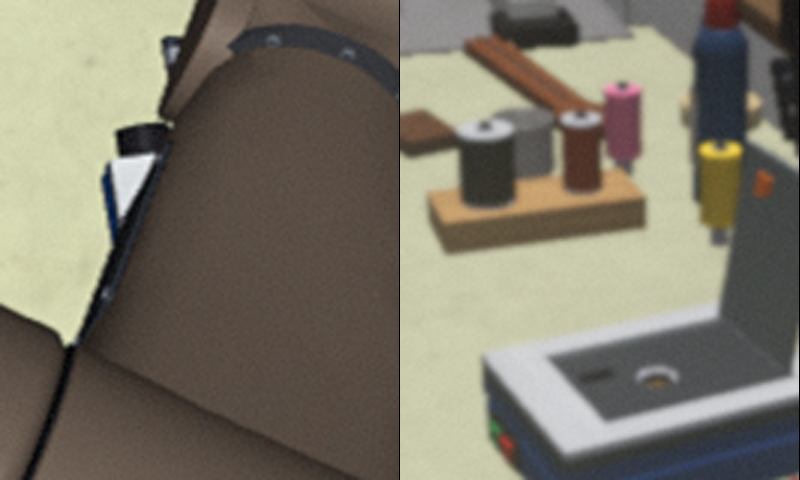

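The side view shows the cover swung up past vertical, with the orange tab showing at (762,184) and the socket at (657,378). Next: release and rise clear so it falls open.

Request:
apply_moves(targets=[[0.01, 0, 0, 0, 0, 0], [0.03, 0, 0, 0, 0, 0], [0.08, 0, -0.1, 0, 0, 0], [0.13, 0, -0.4, 0, 0, 0], [0.15, 0, -0.75, 0, 0, 0], [0.15, 0, -1, 0, 0, 0], [0.15, 0, -1, 0, 0, 0]], hand=-1)

```text
t: 9.35
tcp_pos: [657.1, -215.0, 238.6]
tool_rot: [3.137, -0.007, 0.148]
force: [-0.1, 0.5, 0.6]
opening: 85.4
grasp_force: 0.0
```

Run:
```python
from h import *
s=robot.sense(); print(s["joint_pos"].round(3))
# toward the rack via arc, tool down
n=4;W=[(600,-160,250,.35),(600,-65,250,.35),(595,30,230,.35),(585,120,210,.35),(572.2,196.8,190,.35)]
plan(W)
C=robot.read_camera("side"); cv2.imwrite("pics/side_rel.png",C["img"])
C=robot.read_camera("top"); cv2.imwrite("pics/top_rel.png",C["img"])
```

```text
[-0.412  0.561  1.346  0.     1.226  1.011]
[-0.48, -0.63, -0.12] [0.01, -0.01, -0.38] 2
[0.32, -0.89, 0.0] [-0.0, -0.0, -0.0] 3
[0.28, -0.91, 0.2] [-0.0, -0.0, -0.0] 3
[0.21, -0.88, 0.2] [-0.0, -0.0, -0.0] 3
[0.14, -0.77, 0.2] [-0.0, -0.0, -0.0] 2
end [572.2 197.1 190.1] [-3.141e+00 -1.000e-03  3.470e-01]
```

Run:
```python
from h import *
C=robot.read_camera("top")
for n,q,z in(("cap",(220,174),205),("pink",(186,218),70),("yellow",(274,204),70),("tin",(168,264),57)): print(n,ray(C,q,z).round())
```

```text
cap [710. 204. 205.]
pink [649. 299.  70.]
yellow [683. 105.  70.]
tin [547. 336.  57.]
```

Request:
apply_moves(targets=[[-0.48, -0.63, -0.12, 0, 0, -0.4], [-0.48, -0.63, -0.12, 0, 0, -0.4], [-0.48, -0.63, -0.12, 0, 0, -0.4]])

```text
t: 9.75
tcp_pos: [594.4, -155.5, 244.2]
tool_rot: [-3.138, 0.003, 0.364]
force: [-0.3, -0.6, 0.8]
opening: 85.2
grasp_force: 0.0
```

Request:
apply_moves(targets=[[0.3, -0.89, 0, 0, 0, 0], [0.3, -0.89, 0, 0, 0, 0], [0.3, -0.89, 0, 0, 0, 0]])

```text
t: 10.0
tcp_pos: [594.2, -61.2, 243.6]
tool_rot: [-3.139, 0.002, 0.359]
force: [-0.0, -0.6, -0.3]
opening: 85.1
grasp_force: 0.0
```

Request:
apply_moves(targets=[[0.28, -0.9, 0, 0, 0, 0.2], [0.28, -0.9, 0, 0, 0, 0.2], [0.28, -0.9, 0, 0, 0, 0.2]])

```text
t: 10.25
tcp_pos: [589.0, 32.9, 243.6]
tool_rot: [-3.14, 0.002, 0.255]
force: [0.4, -0.0, 0.1]
opening: 85.2
grasp_force: 0.0
```

Run:
```python
from h import *
out=np.zeros((480,800,3),np.uint8)
p=(510,-234.7,.146);c,s=np.cos(p[2]),np.sin(p[2])
a=np.linspace(0,2*np.pi,24,endpoint=False)
L=np.c_[14*np.cos(a),14*np.sin(a),0*a+64]
Ws=L@np.array([[c,s,0],[-s,c,0],[0,0,1]])+[p[0],p[1],0]
for k,(n,x,y,w,h,f) in enumerate((("top",380,200,100,140,4),("side",255,240,130,90,3))):
    C=robot.read_camera(n); cv2.imwrite(f"pics/raw_{n}.png",C["img"]); i=cv2.resize(C["img"][y:y+h,x:x+w],None,fx=f,fy=f,interpolation=cv2.INTER_CUBIC)
    for q in proj(C,Ws): cv2.circle(i,(int((q[0]-x+.5)*f),int((q[1]-y+.5)*f)),0,(0,255,0),-1)
    i=i[:480]; out[:i.shape[0],400*k:400*k+i.shape[1]]=i
# zoom on socket from top
C=cv2.imread("pics/raw_top.png"); u,v=proj(robot.read_camera("top"),[[510,-234.7,64]])[0].astype(int)
z=cv2.resize(C[v-12:v+13,u-20:u+20],None,fx=8,fy=8,interpolation=cv2.INTER_CUBIC); out[275:275+200,430:750]=z; print(u,v)
cv2.imwrite("pics/open2.png",out)
```

```text
426 283
```

View pics/open2.png

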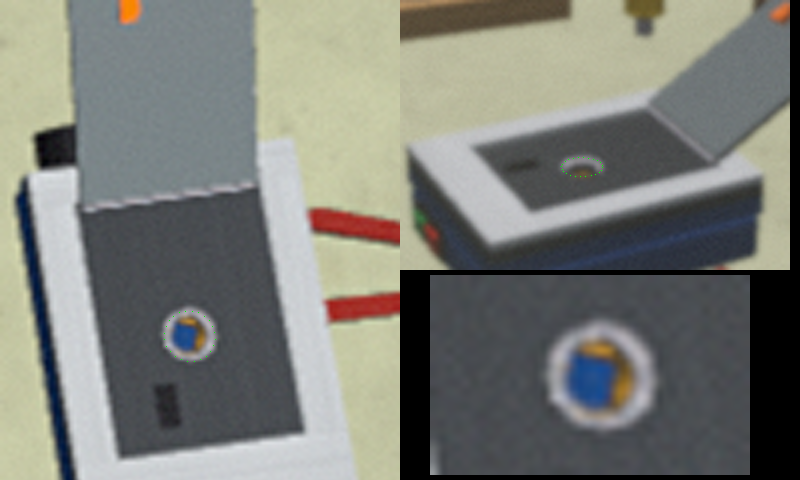

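The top view shows the cover lying fully open, and the socket ring at zoom (600,376), which is px (426.8,283.2). The green fitted circle sits on the ring in the side view. Now the drum.

Run:
```python
from h import *
C=robot.read_camera("top"); print("socket",ray(C,(426.8,283.2),64))
C=robot.read_camera("side"); print("socket side",ray(C,(255+(582-400+.5)/3-.5,240+(167+.5)/3-.5),64))
plan([(582,118,200,.1),(572.2,196.8,150,.1),(572.2,196.8,80,.1)])
```

```text
socket [ 510.80685847 -234.3708665    64.        ]
socket side [ 510.0799766 -235.2706518   64.       ]
[0.15, -0.9, 0.44] [-0.0, 0.0, 0.29] 3
[-0.02, -0.79, 0.5] [0.0, 0.0, 0.0] 3
[0.0, 0.0, 0.7] [0.0, 0.0, 0.0] 2
end [572.  196.9  80.1] [3.142e+00 1.000e-03 1.010e-01]
```

Request:
apply_moves(targets=[[0.15, -0.9, 0.44, 0, 0, 0.29], [0.15, -0.9, 0.44, 0, 0, 0.29], [0.15, -0.9, 0.44, 0, 0, 0.29]])

```text
t: 10.75
tcp_pos: [581.3, 120.5, 198.6]
tool_rot: [-3.141, 0.002, 0.097]
force: [0.1, 0.6, -0.4]
opening: 85.5
grasp_force: 0.0
```

Request:
apply_moves(targets=[[-0.02, -0.79, 0.5, 0, 0, 0], [-0.02, -0.79, 0.5, 0, 0, 0], [-0.02, -0.79, 0.5, 0, 0, 0], [-0.02, -0.79, 0.5, 0, 0, 0], [-0.02, -0.79, 0.5, 0, 0, 0]])

```text
t: 11.17
tcp_pos: [572.6, 196.9, 150.7]
tool_rot: [3.141, 0.0, 0.101]
force: [-0.7, -1.0, 0.6]
opening: 85.5
grasp_force: 0.0
```

Run:
```python
from h import *
plan([(572.2,196.8,80,.1),(572.2,196.8,35,.1)])
C=robot.read_camera("side"); cv2.imwrite("pics/raw_s2.png",C["img"])
```

```text
[-0.0, 0.0, 0.71] [0.0, 0.0, 0.0] 2
[-0.0, 0.0, 0.45] [0.0, 0.0, 0.0] 2
end [572.5 196.8  34.7] [3.141 0.    0.101]
```

Request:
apply_moves(targets=[[0, 0, 0.3, 0, 0, 0], [0, 0, 0.6, 0, 0, 0], [0, 0, 0.72, 0, 0, 0], [0, 0, 0.72, 0, 0, 0]])

```text
t: 11.55
tcp_pos: [571.7, 196.2, 77.2]
tool_rot: [3.141, 0.003, 0.099]
force: [0.5, -0.5, 1.2]
opening: 85.3
grasp_force: 0.0
```

Request:
apply_moves(targets=[[0, 0, 0.15, 0, 0, 0], [0, 0, 0.3, 0, 0, 0], [0, 0, 0.44, 0, 0, 0], [0, 0, 0.44, 0, 0, 0], [0, 0, 0.44, 0, 0, 0]])

```text
t: 11.97
tcp_pos: [572.9, 197.5, 36.1]
tool_rot: [-3.141, -0.001, 0.1]
force: [0.3, -0.7, 1.3]
opening: 85.2
grasp_force: 0.0
```

Request:
apply_moves(targets=[[0, 0, 0, 0, 0, 0], [0, 0, 0, 0, 0, 0], [0, 0, 0, 0, 0, 0], [0, 0, 0, 0, 0, 0], [0, 0, 0, 0, 0, 0], [0, 0, 0, 0, 0, 0], [0, 0, 0, 0, 0, 0], [0, 0, 0, 0, 0, 0]], hand=1, newtons=35)

```text
t: 12.63
tcp_pos: [572.5, 198.0, 35.7]
tool_rot: [-3.141, -0.001, 0.101]
force: [-1.5, -0.6, 7.1]
opening: 37.0
grasp_force: 34.4
```

Drum gripped at 37 mm opening, which matches its 38 mm diameter. Lift and travel.

Request:
apply_moves(targets=[[0, 0, -0.1, 0, 0, 0], [0, 0, -0.25, 0, 0, 0], [0, 0, -0.5, 0, 0, 0], [0, 0, -0.8, 0, 0, 0], [0, 0, -1, 0, 0, 0], [0, 0, -1, 0, 0, 0], [0, 0, -1, 0, 0, 0]])

```text
t: 13.22
tcp_pos: [572.2, 198.0, 135.9]
tool_rot: [-3.141, -0.002, 0.101]
force: [-0.4, -0.4, -3.3]
opening: 37.5
grasp_force: 35.5
```

Run:
```python
from h import *
s=robot.sense(); print(s["force"],s["opening"],s["tcp_pos"])
plan([(560,104,150,.1),(545,9,150,.1),(530,-87,140,.1),(518,-170,130,.1),(510.4,-234.8,120,.1)])
```

```text
[-0.38547156 -0.39382211 -3.30058164] 37.49961287273777 [572.23654144 198.04091541 135.89658432]
[-0.22, 0.92, -0.14] [-0.0, -0.0, 0.0] 3
[-0.24, 0.93, -0.0] [-0.0, -0.0, 0.0] 3
[-0.25, 0.94, 0.1] [-0.0, -0.0, 0.0] 3
[-0.2, 0.82, 0.1] [-0.0, -0.0, 0.0] 2
[-0.14, 0.63, 0.1] [-0.0, -0.0, 0.0] 2
end [ 510.6 -234.4  119.6] [-3.141e+00 -2.000e-03  1.010e-01]
```

Request:
apply_moves(targets=[[-0.1, 0.35, -0.14, 0, 0, 0], [-0.22, 0.7, -0.14, 0, 0, 0], [-0.22, 0.92, -0.14, 0, 0, 0]])

```text
t: 13.47
tcp_pos: [557.2, 102.2, 147.8]
tool_rot: [3.141, 0.003, 0.101]
force: [1.1, 1.4, -2.1]
opening: 37.0
grasp_force: 36.0
```

Request:
apply_moves(targets=[[-0.24, 0.93, 0, 0, 0, 0], [-0.24, 0.93, 0, 0, 0, 0], [-0.24, 0.93, 0, 0, 0, 0]])

```text
t: 13.72
tcp_pos: [543.4, 5.4, 147.4]
tool_rot: [3.142, 0.003, 0.099]
force: [0.5, -0.1, -2.3]
opening: 37.4
grasp_force: 36.1
```

Request:
apply_moves(targets=[[-0.25, 0.94, 0.1, 0, 0, 0], [-0.25, 0.94, 0.1, 0, 0, 0], [-0.25, 0.94, 0.1, 0, 0, 0]])

```text
t: 13.97
tcp_pos: [528.1, -90.2, 137.1]
tool_rot: [-3.141, 0.003, 0.099]
force: [1.0, 0.5, -2.5]
opening: 37.3
grasp_force: 36.4
```

Request:
apply_moves(targets=[[-0.2, 0.82, 0.1, 0, 0, 0], [-0.2, 0.82, 0.1, 0, 0, 0], [-0.2, 0.82, 0.1, 0, 0, 0]])

```text
t: 14.22
tcp_pos: [516.6, -175.3, 126.8]
tool_rot: [-3.141, 0.002, 0.097]
force: [-0.8, 0.2, -2.4]
opening: 37.1
grasp_force: 36.5
```

Request:
apply_moves(targets=[[-0.07, 0.35, 0.08, 0, 0, 0], [-0.14, 0.55, 0.1, 0, 0, 0], [-0.14, 0.55, 0.1, 0, 0, 0], [-0.14, 0.55, 0.1, 0, 0, 0]])

```text
t: 14.55
tcp_pos: [508.8, -226.9, 117.4]
tool_rot: [-3.14, 0.002, 0.099]
force: [-0.2, 0.3, -1.7]
opening: 37.2
grasp_force: 36.7
```

Run:
```python
from h import *
s=robot.sense(); print(s["force"],s["opening"],s["tcp_pos"],s["joint_pos"].round(2))
plan([(510.4,-234.8,105,.1)])
# overlay: drum expected under tool
p=s["tcp_pos"]; a=np.linspace(0,2*np.pi,24,endpoint=False)
ring=lambda r,x,y,z:np.c_[x+r*np.cos(a),y+r*np.sin(a),0*a+z]
out=np.zeros((480,800,3),np.uint8)
for k,(n,x,y,w,h,f) in enumerate((("top",380,210,100,120,4),("side",275,195,80,96,5))):
    C=robot.read_camera(n); i=cv2.resize(C["img"][y:y+h,x:x+w],None,fx=f,fy=f,interpolation=cv2.INTER_CUBIC)
    for q in proj(C,np.r_[ring(14,510.4,-234.8,64),ring(19,p[0],p[1],p[2]-3.7)]): cv2.circle(i,(int((q[0]-x+.5)*f),int((q[1]-y+.5)*f)),0,(0,255,0),-1)
    for q in proj(C,[[p[0],p[1],p[2]-25.7]]): cv2.circle(i,(int((q[0]-x+.5)*f),int((q[1]-y+.5)*f)),1,(0,0,255),-1)
    out[:i.shape[0],400*k:400*k+i.shape[1]]=i
cv2.imwrite("pics/hover.png",out)
```

```text
[-0.23867755  0.30455719 -1.69486637] 37.163143605421496 [ 508.78242889 -226.85214836  117.40319886] [-0.54  0.51  1.82  0.    0.82  0.93]
[0.01, 0.08, 0.12] [-0.0, 0.0, -0.0] 1
end [ 510.5 -234.7  105.4] [-3.14e+00  2.00e-03  9.90e-02]
```

View pics/hover.png

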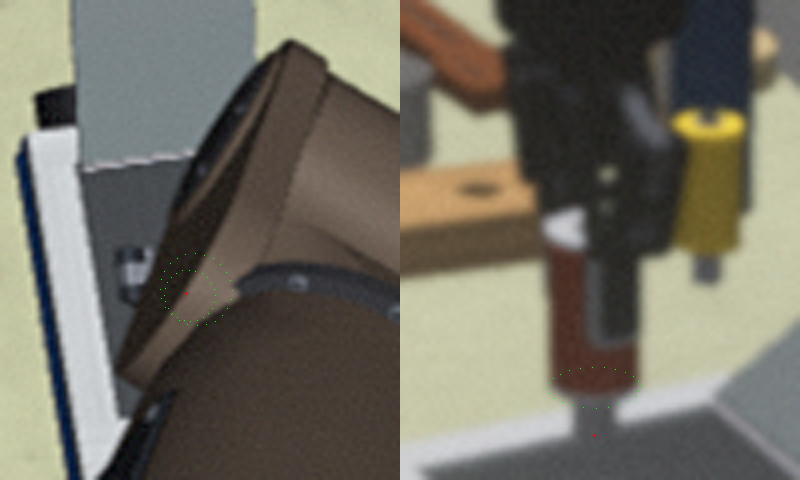

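Hover picture: the drum hangs upright in the fingers, shank end at (595,438) in the right crop, close to the predicted red mark at (595,435). Next I align and lower gently.

Request:
apply_moves(targets=[[0.01, 0.08, 0.06, 0, 0, 0], [0.01, 0.08, 0.12, 0, 0, 0], [0.01, 0.08, 0.15, 0, 0, 0], [0.01, 0.08, 0.15, 0, 0, 0], [0.01, 0.08, 0.15, 0, 0, 0], [0.01, 0.08, 0.15, 0, 0, 0]])

```text
t: 15.15
tcp_pos: [511.5, -234.2, 103.8]
tool_rot: [-3.141, -0.0, 0.101]
force: [-0.3, -0.5, -3.0]
opening: 36.9
grasp_force: 36.7
```

Run:
```python
from h import *
plan([(510.4,-234.8,92,.1)])
```

```text
[-0.01, 0.01, 0.12] [-0.0, -0.0, 0.0] 1
end [ 510.6 -235.2   91.8] [-3.141 -0.     0.101]
```

Request:
apply_moves(targets=[[-0.01, 0, 0.03, 0, 0, 0], [-0.01, 0, 0.06, 0, 0, 0], [-0.01, 0, 0.09, 0, 0, 0], [-0.01, 0, 0.12, 0, 0, 0], [-0.01, 0, 0.14, 0, 0, 0], [-0.01, 0, 0.16, 0, 0, 0], [-0.01, 0, 0.16, 0, 0, 0]])

```text
t: 15.73
tcp_pos: [510.3, -234.4, 87.3]
tool_rot: [-3.141, 0.0, 0.101]
force: [0.5, -0.1, -1.9]
opening: 37.3
grasp_force: 36.7
```

Request:
apply_moves(targets=[[0, 0, 0.01, 0, 0, 0], [0, 0, 0.02, 0, 0, 0], [0, 0, 0.03, 0, 0, 0], [0, 0, 0.04, 0, 0, 0], [0, 0, 0.05, 0, 0, 0], [0, 0, 0.06, 0, 0, 0], [0, 0, 0.06, 0, 0, 0]])

```text
t: 16.32
tcp_pos: [510.3, -234.4, 81.6]
tool_rot: [-3.141, 0.0, 0.101]
force: [-0.3, 1.0, -2.7]
opening: 37.1
grasp_force: 36.7
```

Request:
apply_moves(targets=[[0, 0, 0.005, 0, 0, 0], [0, 0, 0.01, 0, 0, 0], [0, 0, 0.015, 0, 0, 0], [0, 0, 0.02, 0, 0, 0], [0, 0, 0.02, 0, 0, 0]])

```text
t: 16.73
tcp_pos: [510.4, -234.5, 79.7]
tool_rot: [-3.142, -0.0, 0.101]
force: [-0.0, 0.2, -2.4]
opening: 37.3
grasp_force: 36.7
```

No contact yet; the shank is within the guide bore. I continue in small steps.

Request:
apply_moves(targets=[[0, 0, 0.005, 0, 0, 0], [0, 0, 0.01, 0, 0, 0], [0, 0, 0.015, 0, 0, 0], [0, 0, 0.02, 0, 0, 0], [0, 0, 0.02, 0, 0, 0]])

```text
t: 17.15
tcp_pos: [510.7, -234.6, 78.8]
tool_rot: [3.141, -0.001, 0.101]
force: [-3.5, 2.2, 10.2]
opening: 37.4
grasp_force: 38.0
```

Request:
apply_moves(targets=[[0, 0, 0, 0, 0, -0.1], [0, 0, 0, 0, 0, -0.2], [0, 0, 0, 0, 0, -0.3], [0, 0, 0, 0, 0, -0.4], [0, 0, 0, 0, 0, -0.5], [0, 0, 0, 0, 0, -0.6], [0, 0, 0, 0, 0, -0.7], [0, 0, 0, 0, 0, -0.8], [0, 0, 0, 0, 0, -0.9], [0, 0, 0, 0, 0, -1], [0, 0, 0, 0, 0, -1]])

```text
t: 18.07
tcp_pos: [510.8, -234.9, 78.8]
tool_rot: [3.14, -0.001, 0.628]
force: [-1.3, 0.1, 8.7]
opening: 37.1
grasp_force: 37.7
```

Request:
apply_moves(targets=[[0, 0, 0, 0, 0, -0.1], [0, 0, 0, 0, 0, -0.2], [0, 0, 0, 0, 0, -0.3], [0, 0, 0, 0, 0, -0.4], [0, 0, 0, 0, 0, -0.5], [0, 0, 0, 0, 0, -0.6], [0, 0, 0, 0, 0, -0.7], [0, 0, 0, 0, 0, -0.8], [0, 0, 0, 0, 0, -0.9], [0, 0, 0, 0, 0, -1], [0, 0, 0, 0, 0, -1]])

```text
t: 18.98
tcp_pos: [510.4, -234.5, 77.7]
tool_rot: [-3.142, -0.0, 1.151]
force: [0.1, 0.6, -2.7]
opening: 37.4
grasp_force: 37.0
```

The force dropped to zero, so the squares are lined up. Now lower it.

Request:
apply_moves(targets=[[0, 0, 0.01, 0, 0, 0], [0, 0, 0.02, 0, 0, 0], [0, 0, 0.03, 0, 0, 0], [0, 0, 0.04, 0, 0, 0], [0, 0, 0.05, 0, 0, 0], [0, 0, 0.06, 0, 0, 0], [0, 0, 0.07, 0, 0, 0], [0, 0, 0.08, 0, 0, 0], [0, 0, 0.08, 0, 0, 0]])

```text
t: 19.73
tcp_pos: [510.3, -234.5, 69.6]
tool_rot: [-3.141, -0.0, 1.148]
force: [0.5, 0.3, -3.0]
opening: 36.8
grasp_force: 36.9
```

Request:
apply_moves(targets=[[0, 0, 0.005, 0, 0, 0], [0, 0, 0.01, 0, 0, 0], [0, 0, 0.015, 0, 0, 0], [0, 0, 0.02, 0, 0, 0], [0, 0, 0.025, 0, 0, 0], [0, 0, 0.025, 0, 0, 0]])

```text
t: 20.23
tcp_pos: [510.5, -234.5, 67.7]
tool_rot: [3.141, -0.0, 1.148]
force: [-1.8, 0.7, 2.7]
opening: 37.3
grasp_force: 37.2
```

Request:
apply_moves(targets=[[0, 0, 0.005, 0, 0, 0], [0, 0, 0.01, 0, 0, 0], [0, 0, 0.01, 0, 0, 0], [0, 0, 0.01, 0, 0, 0]])

```text
t: 20.57
tcp_pos: [510.5, -234.6, 67.6]
tool_rot: [3.141, 0.0, 1.148]
force: [-4.7, 1.7, 15.4]
opening: 37.1
grasp_force: 38.5
```

The flange is on the floor: z stopped and the force rose. I ease off the pressure, release and rise.

Request:
apply_moves(targets=[[0, 0, -0.005, 0, 0, 0], [0, 0, -0.01, 0, 0, 0], [0, 0, -0.01, 0, 0, 0]])

```text
t: 20.82
tcp_pos: [510.5, -234.5, 67.6]
tool_rot: [3.141, -0.0, 1.148]
force: [-1.8, 0.8, 6.4]
opening: 37.2
grasp_force: 37.5
```

Request:
apply_moves(targets=[[0, 0, 0, 0, 0, 0], [0, 0, 0, 0, 0, 0], [0, 0, 0, 0, 0, 0], [0, 0, 0, 0, 0, 0], [0, 0, 0, 0, 0, 0], [0, 0, 0, 0, 0, 0], [0, 0, 0, 0, 0, 0], [0, 0, 0, 0, 0, 0]], hand=-1)

```text
t: 21.48
tcp_pos: [510.4, -234.4, 67.2]
tool_rot: [-3.142, -0.0, 1.148]
force: [-1.2, -0.3, -1.9]
opening: 85.8
grasp_force: 0.0
```

Request:
apply_moves(targets=[[0, 0, -0.1, 0, 0, 0], [0, 0, -0.3, 0, 0, 0], [0, 0, -0.6, 0, 0, 0], [0, 0, -0.9, 0, 0, 0], [0, 0, -1, 0, 0, 0], [0, 0, -1, 0, 0, 0]])

```text
t: 21.98
tcp_pos: [511.4, -235.0, 170.5]
tool_rot: [3.136, 0.001, 1.148]
force: [0.1, 0.0, -0.9]
opening: 85.4
grasp_force: 0.0
```

Run:
```python
from h import *
s=robot.sense(); print(s["tcp_pos"],s["force"],s["opening"])
plan([(515,-140,200,1.148),(520,-45,230,1.148)])
```

```text
[ 511.36090492 -235.01511064  170.48617421] [ 0.12110506  0.03995204 -0.90825401] 85.35074449599296
[0.88, -0.35, -0.3] [0.01, 0.0, 0.0] 3
[0.89, -0.35, -0.3] [0.0, 0.0, 0.0] 3
end [520.  -44.8 230.2] [3.142e+00 1.000e-03 1.148e+00]
```

Request:
apply_moves(targets=[[0.88, -0.35, -0.3, 0, 0, 0], [0.88, -0.35, -0.3, 0, 0, 0], [0.88, -0.35, -0.3, 0, 0, 0]])

```text
t: 22.23
tcp_pos: [514.0, -136.7, 197.5]
tool_rot: [-3.141, -0.001, 1.149]
force: [0.6, 0.2, 0.0]
opening: 85.6
grasp_force: 0.0
```

Request:
apply_moves(targets=[[0.88, -0.35, -0.3, 0, 0, 0], [0.88, -0.35, -0.3, 0, 0, 0], [0.88, -0.35, -0.3, 0, 0, 0], [0.88, -0.35, -0.3, 0, 0, 0], [0.88, -0.35, -0.3, 0, 0, 0]])

```text
t: 22.65
tcp_pos: [518.5, -44.7, 226.5]
tool_rot: [-3.141, 0.0, 1.15]
force: [-0.0, -0.4, -0.3]
opening: 85.0
grasp_force: 0.0
```

Run:
```python
from h import *
out=np.zeros((600,800,3),np.uint8); a=np.linspace(0,2*np.pi,32,endpoint=False)
ring=lambda r,z:np.c_[510.4+r*np.cos(a),-234.8+r*np.sin(a),0*a+z]
for k,(n,x,y,w,h,f) in enumerate((("top",370,180,100,150,4),("side",250,210,100,100,4))):
    C=robot.read_camera(n); i=cv2.resize(C["img"][y:y+h,x:x+w],None,fx=f,fy=f,interpolation=cv2.INTER_CUBIC)
    for q in proj(C,np.r_[ring(19,64),ring(19,134)]): cv2.circle(i,(int((q[0]-x+.5)*f),int((q[1]-y+.5)*f)),0,(0,255,0),-1)
    out[:i.shape[0],400*k:400*k+i.shape[1]]=i
    if n=="top": out[400:600,400:800]=cv2.resize(C["img"][140:340,140:540],(400,200))
cv2.imwrite("pics/final.png",out)
```

```text
(no output)
```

View pics/final.png

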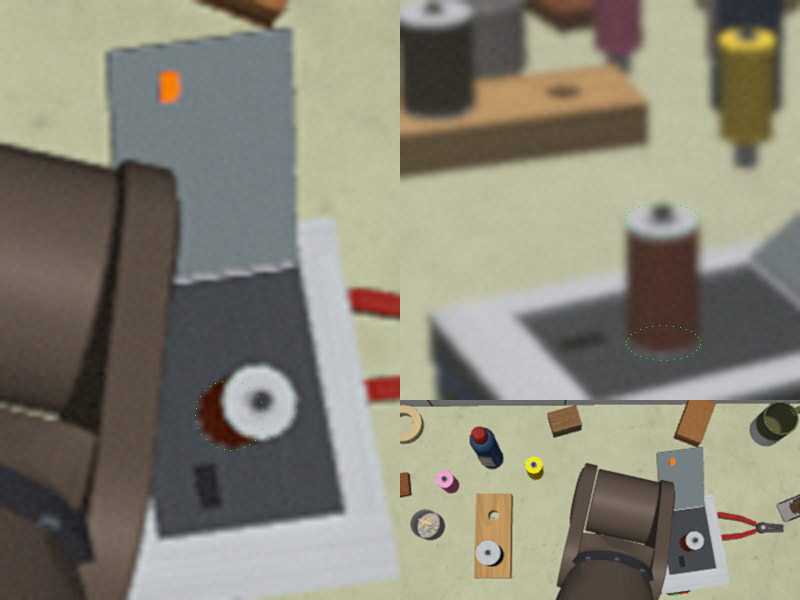

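The final view shows the slim drum seated upright: the green home-height rings match its flanges at (663,342) and (663,220). The cover is fully open, the other items are in place, and the arm is clear. I hand in.

```bash
python3 -c "
from bench import robot
print(robot.close_job())"
```

```text
the job is handed in; nothing more can be done
None
```

Job handed in at about 23 s of the 72 s allowed: the cover lies fully open, the slim drum sits fully home in the drive socket and is released, and the thick drum, tin, spray can and pliers were not moved.

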